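Slide the tall candlestick into its bay

TASK

Put the tall wooden candlestick away: push it low down so that it slides over the planks, upright all the way, in through the open front of the low two-bay rack and onto the round black rubber mat in the free bay, standing in the middle of the mat give or take a finger's width. Never tip it or pick it up, and leave the tin, the mug and the short candlestick where they are.

Things in the scene. Friction and masses are not known exactly. Their poses are not given: they have to be found in the camera images.
- candlestick: Tall turned dark-wood candlestick, loose, 250 mm tall, about 0.4 kg. Origin: centre of its underside, z up its axis. Round foot 68 mm in diameter with an upright edge from the table to 28 mm high; above, a stem 18 mm in diameter (bead of 28 mm at 115 mm) and from 222 mm a cup 44 mm in diameter. Pushed on the foot it slides; pushed on stem or cup it tips over.
- rubber_mat: Flat round black rubber mat, 80 mm in diameter, 1 mm thin and no obstacle to sliding, fixed on the table in the free bay of the rack. Origin: its centre at table height; take the direction of the bay from the rack, not from the mat. It may be in either bay.
- rack: Low fixed plywood rack, yawed a little, an E seen from above: two bays, each 120 mm wide between walls 10 mm thick, 35 mm high; no floor; open above and at its front, its -y side (the robot's right). Origin: at table height, on the middle wall; y axis points into the bays. Back wall's inner face at y = +42 mm, front ends of the three walls at y = -66 mm, bay centres at y = 0, x = +65 and -65 mm.
- tin: Closed round steel tin, 80 mm in diameter, 42 mm tall, loose, standing in the other bay of the rack; origin: centre of its underside. To be left alone.
- mug: White ceramic mug, 76 mm in diameter, 90 mm tall, with a handle at its own +y side, loose, to one side of the work; origin: centre of its underside. To be left alone.
- short_stick: Short dark-wood candlestick, 100 mm tall, foot 68 mm in diameter, loose, to one side of the work; origin: centre of its underside. To be left alone.

How it is judged:
By the outcome, as a careful person would: the job done as asked, in the order asked, and still so for the second after the job is handed in, with the robot touching nothing.
It also fails if it takes over 72 s, if anything falls off the work surface, if the arm or the gripper's body presses on something with over 40 N, if the wrist force passes 120 N, or if a joint passes its speed limit or range.

ROBOT

A 7-joint arm with a two-finger parallel gripper is mounted at the origin on the work surface. World frame = base frame: x ahead of the robot, y to its left, z up, the work surface at z = 0. Lengths are in m, angles in rad, forces in N, time in s.
With the tool pointing down it reaches from about 0.35 to 0.9 m from the base axis. Payload 8.1 kg.
Tool frame: the origin (TCP) lies at the centre of the arm's flange, where the gripper is bolted on; the fingertips stand 178 mm ahead of it and the grasp point (between the pads) lies 159 mm ahead of it; z points along the fingers, y is the direction in which the jaws open and shut (so a half turn about z gives the same grasp; the last joint's range is limited). The gripper opens to 92 mm and grips with 3 to 60 N. Pads are 19 mm wide; open, the fingers measure 130 mm over their backs; the gripper's body (75 mm by 190 mm) begins 47 mm behind the grasp point.
Start: joints at [-1.379, 0.434, 0.025, 1.573, -0.012, 1.134, -0.075], TCP at [0.182, 0.598, 0.405] pointing down, gripper open.
Joint ranges: [-2.62, 2.62], [-0.44, 2.09], [-1.27, 1.32], [0.08, 2.57], [-1.32, 4.46], [0.12, 2], [-2.74, 2.74]. Speed limits (rad/s): [2.22, 2.22, 3.01, 3.01, 3.14, 3.14, 3.14].

INTERFACE

Orientations are given as a rotation vector (axis times angle).
In Python, from cell import arm, get_image, camera_model gives the robot as it stands. The module is installed in compiled form; this text tells all that it offers.
- The arm moves only by the shell command python3 -m pendant 'ROWS' [FORCE]. ROWS is JSON, a list that holds one entry, the list of rows, each a list of 7 numbers: the shift along the tool's x, y, z in mm, then the turn, a rotation vector about the tool's x, y, z in rad, then the closure, from -1 (fully open) to 1 (shut). In form: [[[x, y, z, rx, ry, rz, hand], ...]]. A call has 1 to 20 rows; each row is the pose to reach, as a shift and turn from the pose commanded when the call began, along the tool's axes at that moment; what a row does not reach only later rows make up. A row lasts 1/8 s, in which the tool goes at most 62.5 mm and 10.7 degrees, less where a joint would pass 70% of its speed; a pose out of reach is approached as far as the arm can. A call with a gripper value outside its range is refused whole. The fingers move at their own pace and stop on an object; FORCE is the grip in N (left out, the last holds). Time passes only in rows, so rows that repeat a pose let the fingers close. It gives the time, the measured TCP pose, the force and the opening at its end, in the units of the state.
- arm.observe(): the state, without advancing time (a new reading comes with each control period).
- get_image(name): name is "side" or "top"; returns the picture (420x560x3 uint8, red, green, blue); there is no depth.
- camera_model(name): a dict with "fx", "fy", "cx", "cy" (pixels), "k1" (the pictures are not rectified: a ray, as slopes to the right and down, at radius r is drawn at 1 + k1 r^2 times it, then the intrinsics apply), "position" and "orientation" of the camera in the world. Camera axes: x right, y down, z forward; pixel columns grow to the right and rows downward; lengths in m; the calibration is good to about 2 mm. A picture is of the moment at which its call begins. camera_model takes no time and is no camera call.
- arm.sign_off(): hands the job in, once; it reports no verdict.
The state is a dict: "clock": time; "joints": joint angles; "dq": joint speeds; "joint_efforts": joint torques, N m; "position": TCP position; "ee_rot": TCP orientation; "force": force on the tool from outside, world axes, zero at the start; "ft_torque": the same for the moment, N m; "width": opening from 0.0 (shut) to 1.0 (fully open).
Only numpy, scipy, OpenCV 4.12 (cv2) and the standard library are available. Lean on these libraries where they do the work, as an engineer would, in place of code of your own. Each camera call takes 0.05 s, during which the arm holds its last target.

## Working session

There is one attempt and no reset: what is moved stays moved. The work goes in short steps, Python scripts to look and compute and a shell command to move; the robot and the scene stay as the last step left them, time stands still between calls to the robot, and variables do not carry over. Pictures are saved under pics/ and viewed, and the job is handed in when it is done.

```bash
mkdir -p pics; python3 - <<'E'
from cell import arm,get_image,camera_model
import cv2
for n in("side","top"):
    cv2.imwrite(f"pics/{n}0.png",get_image(n)[:,:,::-1]); print(camera_model(n))
print(arm.observe())
E
```

```text
{'fx': 383.14230475302355, 'fy': 383.14230475302355, 'cx': 280.4557364006572, 'cy': 206.1197946126301, 'k1': -0.053041537657769165, 'position': array([0.39912325, 0.67402217, 0.50688862]), 'orientation': array([-0.38501995,  2.68161359, -1.37395236])}
{'fx': 416.7923625733161, 'fy': 416.7923625733161, 'cx': 281.5944999715282, 'cy': 210.84778933880105, 'k1': -0.035246818128852074, 'position': array([0.39469468, 0.00757535, 0.97852514]), 'orientation': array([-2.15021334,  2.12747555, -0.17678766])}
{'clock': 0.1, 'joints': array([-1.37860341,  0.43516398,  0.02499236,  1.57400599, -0.01160425,
        1.13396755, -0.07511835]), 'dq': array([ 0.00072585, -0.00258415,  0.00058462, -0.00234664,  0.00094175,
        0.00131055, -0.00050127]), 'joint_efforts': array([ 3.66746070e-03, -6.69124603e+01,  9.88403074e-01, -3.15145004e+01,
       -6.03703642e-02,  3.74156877e-02,  8.19726665e-05]), 'position': array([0.18156712, 0.59783624, 0.40401689]), 'ee_rot': array([-4.61539346e-01, -3.10742916e+00,  2.19558009e-03]), 'force': array([0.60325197, 0.15802666, 0.369465  ]), 'ft_torque': array([-0.03059824, -0.00628162, -0.0403305 ]), 'width': 0.9998123444222059}
```

View pics/side0.png

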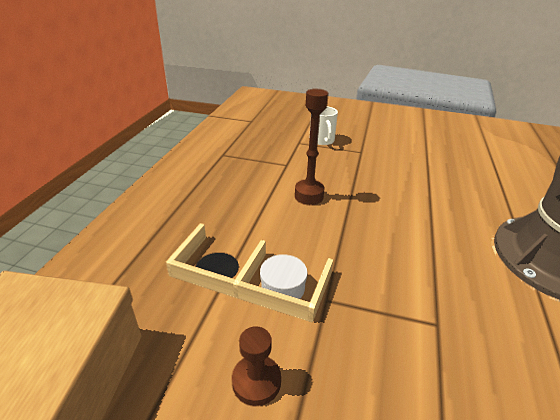

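View pics/top0.png

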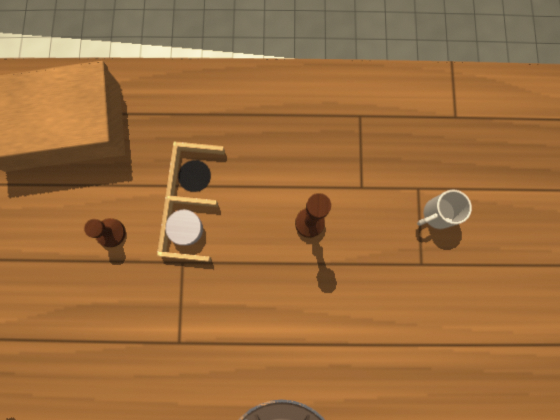

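The top view (image up is +x, left is +y) shows the mat in the far bay at about (195,176) and the tin at (184,228). The tall stick's foot is at about (310,222), the mug at (445,210) and the short stick at (108,233). Next I'll measure these.

```bash
cat > h.py <<'E'
from cell import arm,get_image,camera_model
import cv2,numpy as np
from scipy.spatial.transform import Rotation as R
def ray(n,px):
    m=camera_model(n); d=np.array([(px[0]-m['cx'])/m['fx'],(px[1]-m['cy'])/m['fy']]); s=d.copy()
    for _ in range(20): s=d/(1+m['k1']*(s@s))
    return np.array(m['position']),R.from_rotvec(m['orientation']).as_matrix()@np.array([s[0],s[1],1])
def pt(n,px,z):
    o,d=ray(n,px); return o+d*(z-o[2])/d[2]
def proj(n,P):
    m=camera_model(n); c=R.from_rotvec(m['orientation']).as_matrix().T@(np.array(P)-m['position']); s=c[:2]/c[2]; s=s*(1+m['k1']*s@s)
    return np.array([m['fx']*s[0]+m['cx'],m['fy']*s[1]+m['cy']])
E
python3 - <<'E'
from h import *
for n,(x,y,w,h),k in (("top",(140,120,240,160),3.3),("side",(150,70,200,260),2.3)):
    im=cv2.imread(f"pics/{n}0.png")[y:y+h,x:x+w]
    cv2.imwrite(f"pics/{n}0z.png",cv2.resize(im,None,fx=k,fy=k,interpolation=cv2.INTER_CUBIC))
def blobs(n,mask,mn=80):
    c,l,s,ce=cv2.connectedComponentsWithStats(mask.astype(np.uint8))
    return [(s[i].tolist(),ce[i].round(1).tolist()) for i in range(1,c) if s[i][4]>mn]
for n in("top","side"):
    im=cv2.imread(f"pics/{n}0.png"); hsv=cv2.cvtColor(im,cv2.COLOR_BGR2HSV); H,S,V=[hsv[:,:,i].astype(int) for i in range(3)]
    print(n,"black",blobs(n,(V<50)&(S<120)))
    print(n,"white",[b for b in blobs(n,(V>140)&(S<50)) if b[0][4]<3000])
    print(n,"dark",blobs(n,(V<100)&(S>150)&((H<8)|(H>170))))
E
```

```text
top black [([178, 161, 32, 30, 730], [193.8, 175.6])]
top white [([112, 43, 28, 13, 293], [126.0, 49.5]), ([142, 45, 29, 12, 307], [155.3, 51.0]), ([172, 48, 29, 9, 227], [185.4, 52.5]), ([203, 51, 29, 6, 142], [215.5, 53.9]), ([234, 53, 29, 5, 95], [246.1, 55.7]), ([166, 210, 35, 35, 926], [183.2, 227.0])]
top dark []
side black [([197, 253, 41, 24, 676], [219.3, 263.7])]
side white [([318, 107, 20, 38, 579], [327.0, 126.0]), ([170, 111, 37, 11, 121], [185.3, 115.4]), ([140, 117, 63, 30, 577], [169.4, 131.4]), ([167, 131, 20, 8, 102], [177.3, 134.4]), ([130, 144, 22, 9, 104], [138.8, 148.2]), ([146, 147, 24, 10, 143], [157.5, 151.4]), ([117, 153, 42, 14, 305], [138.6, 159.2]), ([92, 160, 20, 11, 104], [101.5, 165.0]), ([104, 162, 26, 12, 183], [116.1, 167.7]), ([122, 165, 27, 13, 194], [135.4, 171.0]), ([77, 170, 40, 16, 335], [97.3, 177.5]), ([110, 177, 26, 11, 135], [121.2, 182.3]), ([60, 181, 23, 13, 115], [72.3, 187.3]), ([74, 184, 28, 14, 165], [86.6, 190.4]), ([94, 188, 30, 15, 246], [108.2, 194.8]), ([44, 194, 17, 13, 83], [52.3, 201.4]), ([56, 196, 32, 16, 254], [72.4, 203.5]), ([77, 201, 32, 16, 276], [92.6, 208.3]), ([25, 207, 26, 16, 178], [37.2, 214.3]), ([37, 210, 35, 18, 325], [54.1, 218.4]), ([59, 215, 34, 18, 329], [76.0, 223.3]), ([3, 222, 30, 17, 218], [17.4, 229.9]), ([17, 225, 37, 20, 389], [34.8, 234.3]), ([40, 233, 35, 15, 217], [55.8, 240.1]), ([0, 242, 25, 22, 245], [10.3, 252.2]), ([16, 248, 40, 23, 476], [35.9, 258.7]), ([260, 255, 47, 37, 1373], [282.3, 272.4])]
side dark []
```

View pics/top0z.png

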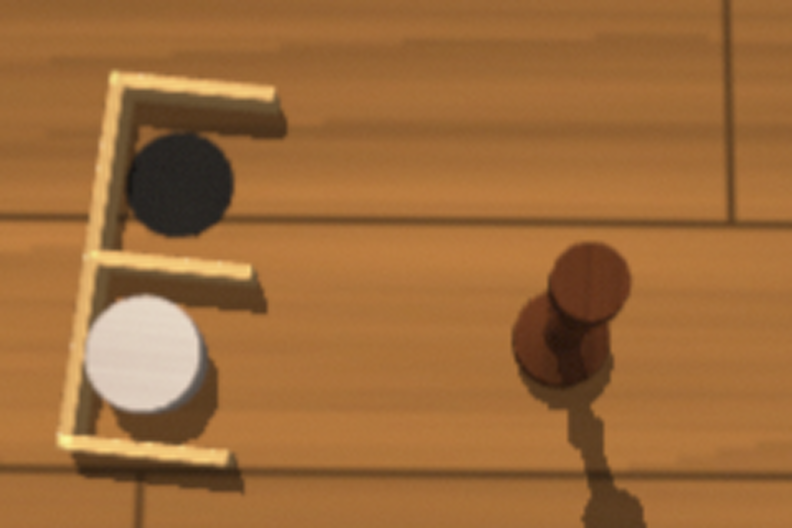

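View pics/side0z.png

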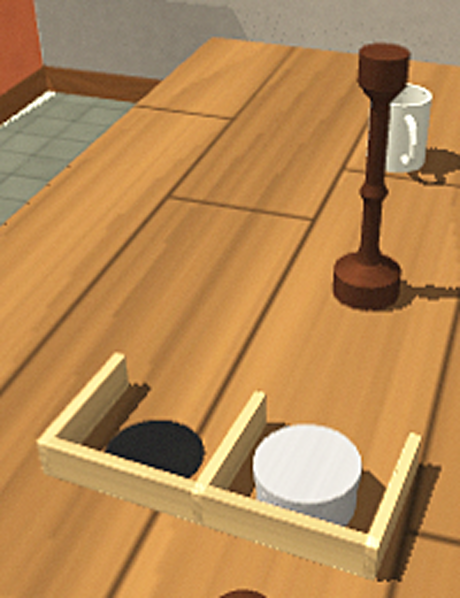

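```bash
python3 - <<'E'
from h import *
z=lambda x,y:(x/3.3+140-0.35,y/3.3+120-0.35)
P=lambda n,px,h:pt(n,px,h)[:2].round(4)
print("mat",P("top",(193.8,175.6),.001),P("side",(219.3,263.7),.001))
print("tin",P("top",(183.2,227),.042),P("side",(283,272),.042))
print("foot",P("top",z(561,338),.028),"cup",P("top",z(591,284),.25))
s=lambda x,y:(x/2.3+150-.3,y/2.3+70-.3)
print("side foot top",P("side",s(367,275),.028),"cup",P("side",s(384,54),.25))
w={}
for k,p in dict(fb=(118,77),ff=(274,93),mb=(92,258),mf=(252,271),nb=(66,440),nf=(230,458)).items():
    w[k]=P("top",z(*p),.035); print(k,w[k])
for a in "fmn":
    d=w[a+'b']-w[a+'f']; print(np.degrees(np.arctan2(-d[0],d[1])))
d=w['fb']-w['nb'];print(np.degrees(np.arctan2(d[1],d[0])),np.linalg.norm(d))
print("mug",P("top",(453,207),.09),"short",P("top",(95,228),.1))
print("box",P("top",(110,150),.0),P("top",(103,63),0.1),P("top",(8,167),.0))
im=cv2.imread("pics/top0.png")
for q in [(.30,-.2),(.3,-.1),(.4,-.2)]: print(q,proj("top",[*q,0]))
E
```

```text
mat [0.6377 0.2176] [0.636  0.2082]
tin [0.5077 0.2275] [0.5075 0.2329]
foot [ 0.524  -0.0598] cup [ 0.5233 -0.0602]
side foot top [ 0.5224 -0.0482] cup [ 0.5235 -0.0529]
fb [0.708  0.2574]
ff [0.6971 0.1452]
mb [0.5759 0.2687]
mf [0.5679 0.1562]
nb [0.4488 0.2798]
nf [0.4379 0.1667]
-5.548755369965668
-4.067519566580152
-5.504873121269152
-4.939215542126194 0.2601661007894764
mug [ 0.552  -0.3684] short [0.4964 0.4027]
box [0.7004 0.4267] [0.8762 0.4175] [0.6557 0.6772]
(0.3, -0.2) [369.89540915 321.250069  ]
(0.3, -0.1) [326.32271508 320.94059506]
(0.4, -0.2) [369.01207422 277.16755957]
```

```bash
cat >> h.py <<'E'
def goal(tip,head_deg,tilt_deg,flip=False):
    a,t=np.radians([head_deg,tilt_deg]); h=np.array([np.sin(a),np.cos(a),0])
    z=np.sin(t)*h+np.array([0,0,-np.cos(t)]); x=np.cos(t)*h+np.array([0,0,np.sin(t)])
    if flip: x=-x
    Rm=np.column_stack([x,np.cross(z,x),z]); return np.array(tip)-0.178*z,Rm
def tip():
    s=arm.observe(); Rm=R.from_rotvec(s['ee_rot']).as_matrix(); return s['position']+.178*Rm[:,2]
def rel(tip,head,tilt,flip=False):
    s=arm.observe(); R0=R.from_rotvec(s['ee_rot']).as_matrix(); p,Rm=goal(tip,head,tilt,flip)
    return (1000*R0.T@(p-s['position'])).round(1),R.from_matrix(R0.T@Rm).as_rotvec().round(4)
E
python3 - <<'E'
from h import *
print(R.from_rotvec(arm.observe()['ee_rot']).as_matrix().round(3))
print(rel([.40,-.17,.35],37,45),rel([.40,-.17,.35],37,45,True), rel([.4,.2,.36],37,0))
E
```

```text
[[-0.957  0.291 -0.   ]
 [ 0.291  0.957 -0.001]
 [-0.    -0.001 -1.   ]]
(array([-388.9, -789.5,  -70.7]), array([-0.7499,  0.5249,  1.8083])) (array([-388.9, -789.5,  -70.7]), array([-0.479 , -0.6843, -1.1529])) (array([-324.6, -317.4, -133.5]), array([-8.0000e-04,  1.4000e-03,  1.9217e+00]))
```

```bash
python3 -m pendant '[[[0,0,-60,0,0,0,-1],[0,0,-115,0,0,0,-1],[-40,-40,-150,0,0,0.1,-1],[-80,-80,-160,0,0,0.25,-0.5],[-120,-120,-160,0,0,0.4,0],[-160,-160,-160,0,0,0.55,0],[-200,-200,-160,0,0,0.7,0],[-240,-240,-160,0,0,0.85,0],[-280,-280,-160,0,0,1,0],[-325,-317,-160,0,0,1.1,0],[-325,-317,-160,0,0,1.1,0]]]'
python3 - <<'E'
from h import *
s=arm.observe();print(s['joints'].round(2),s['width'],tip())
print(rel([.40,-.17,.35],37,45), rel([.4,-.17,.36],37,0))
E
```

```text
clock: 1.48
position: [0.4023, 0.196, 0.5649]
ee_rot: [2.028, 2.398, 0.0]
force: [-0.4, 0.6, -0.5]
width: 0.5
[-0.98  0.02  0.42  1.73 -0.01  1.4  -0.39] 0.5004883577597394 [0.40242503 0.19589586 0.386921  ]
(array([-447. , -154.4,   89.2]), array([-0.3179,  0.741 ,  0.7697])) (array([-360.5,  -63. ,   27.1]), array([9.000e-04, 2.000e-04, 8.124e-01]))
```

```bash
python3 -m pendant '[[[-50,-9,0,0,0,0.1,0],[-100,-18,0,0,0,0.2,0],[-150,-27,0,0,0,0.3,0],[-200,-36,0,0,0,0.4,0],[-250,-45,0,0,0,0.5,0],[-300,-54,0,0,0,0.65,0],[-360,-63,10,0,0,0.81,0],[-360,-63,10,0,0,0.81,0]]]'
python3 - <<'E'
from h import *
s=arm.observe();print(s['joints'].round(2),s['width'],tip())
print(rel([.40,-.17,.3],37,45), rel([.4,-.17,.36],37,0))
E
```

```text
clock: 2.48
position: [0.4005, -0.1686, 0.5544]
ee_rot: [2.809, 1.406, -0.001]
force: [0.8, 1.3, 1.0]
width: 0.498
[-0.6  -0.05  0.86  1.79  0.04  1.38 -0.38] 0.49818506341692737 [ 0.40042458 -0.16871805  0.37637512]
(array([-127.2,    0. ,  128.6]), array([-0.0012,  0.7864,  0.0033])) (array([-1.4,  0.4, 16.4]), array([0.0001, 0.001 , 0.0034]))
```

```bash
python3 -m pendant '[[[-30,0,20,0,0.15,0,0],[-55,0,45,0,0.3,0,0],[-80,0,70,0,0.45,0,0],[-105,0,100,0,0.6,0,0],[-127,0,128,0,0.786,0,0],[-127,0,128,0,0.786,0,0],[-127,0,128,0,0.786,0,0]]]'
python3 - <<'E'
from h import *
s=arm.observe();print(s['joints'].round(2),s['width'],tip())
print(rel([.40,-.17,.3],37,45))
E
```

```text
clock: 3.35
position: [0.3254, -0.2683, 0.4252]
ee_rot: [-2.341, -1.176, -0.966]
force: [0.8, 0.4, 0.5]
width: 0.499
[-0.03  0.31  1.15  2.08 -0.93  1.53  0.88] 0.499087420736479 [ 0.39990149 -0.1669798   0.29925596]
(array([-1.3,  0.4, -2.2]), array([-0.0086,  0.0008,  0.002 ]))
```

```bash
python3 - <<'E'
from h import *
print(rel([.463,-.138,.15],37,45),rel([.463,-.138,.03],37,45))
E
```

```text
(array([-62.4,  32.6, 148.5]), array([-0.0086,  0.0008,  0.002 ])) (array([-147.2,   33.1,  233.4]), array([-0.0086,  0.0008,  0.002 ]))
```

```bash
python3 -m pendant '[[[-20,11,50,0,0,0,0],[-40,22,100,0,0,0,0],[-62,33,148,-0.008,0,0,0],[-90,33,176,-0.008,0,0,0],[-118,33,204,-0.008,0,0,0],[-147,33,233,-0.008,0,0,0],[-147,33,233,-0.008,0,0,0]]]'
python3 - <<'E'
from h import *
s=arm.observe();print(s['joints'].round(2),s['width'],tip(),s['force'])
print(rel([.463,-.138,.03],37,45),rel([.463,-.138,.012],37,45))
for n in("side","top"): cv2.imwrite(f"pics/{n}1.png",get_image(n)[:,:,::-1])
E
```

```text
clock: 4.22
position: [0.3909, -0.2359, 0.1582]
ee_rot: [-2.341, -1.189, -0.972]
force: [-0.9, -0.2, 0.0]
width: 0.498
[ 0.56  0.69  0.22  2.21 -1.31  0.96  1.29] 0.49763933500953894 [ 0.46596126 -0.13507618  0.03217018] [-0.88697878 -0.20145305  0.02834892]
(array([-4.7, -1.4, -1.4]), array([-0.0041,  0.0014,  0.0132])) (array([-17.4,  -1.5,  11.4]), array([-0.0041,  0.0014,  0.0132]))
```

View pics/side1.png

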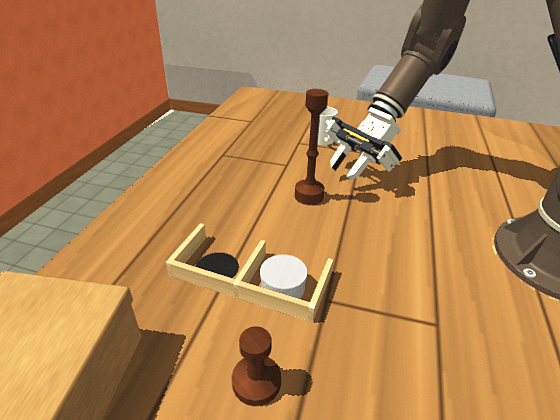

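View pics/top1.png

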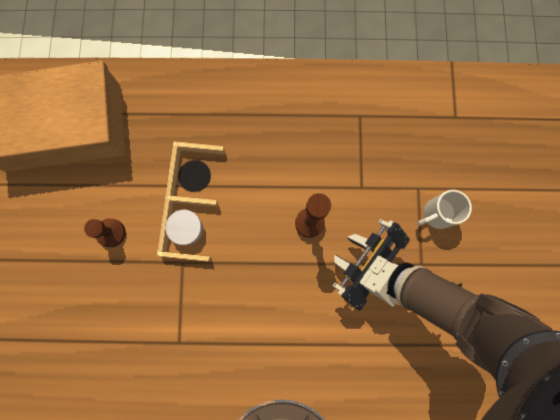

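The gripper sits low behind the foot with its fingertips at about (352,238) and (340,260), clear of the mug. I'll go down to pushing height and close up slowly.

```bash
python3 -m pendant '[[[-6,-1,4,0,0,0,0],[-12,-1,8,0,0,0,0],[-16,-1,12,0,0,0.013,0],[-16,-1,12,0,0,0.013,0]]]'
python3 - <<'E'
from h import *
s=arm.observe();print(s['joints'].round(2),tip(),s['force'])
c=np.array([.5235,-.058]);h=np.array([.602,.799])
for d in(50,32): print(d,rel([*(c-h*d/1000),.012],37,45))
print(rel([.6258-.032*.602,.0776-.032*.799,.012],37,45))
E
```

```text
clock: 4.82
position: [0.3868, -0.2394, 0.1381]
ee_rot: [-2.349, -1.165, -0.971]
force: [-0.2, 0.3, 0.2]
width: 0.499
[ 0.65  0.72  0.12  2.21 -1.31  0.9   1.31] [ 0.46238251 -0.13871509  0.01233259] [-0.1548663   0.29482442  0.19333352]
50 (array([36.1, -0.1, 36.5]), array([-0.0011, -0.0005, -0.0048]))
32 (array([48.8, -0.1, 49.2]), array([-0.0011, -0.0005, -0.0048]))
(array([168.8,  -0.5, 169.4]), array([-0.0011, -0.0005, -0.0048]))
```

```bash
python3 -m pendant '[[[10,0,10,0,0,0,0],[20,0,20,0,0,0,0],[28,0,28,0,0,0,0],[33,0,33,0,0,0,0],[37,0,37,0,0,0,0],[40,0,40,0,0,0,0],[43,0,43,0,0,0,0],[46,0,46,0,0,0,0],[49,0,49,0,0,0,0],[52,0,52,0,0,0,0],[55,0,55,0,0,0,0],[58,0,58,0,0,0,0],[61,0,61,0,0,0,0],[64,0,64,0,0,0,0],[67,0,67,0,0,0,0],[70,0,70,0,0,0,0],[70,0,70,0,0,0,0]]]'
python3 - <<'E'
from h import *
s=arm.observe();print(s['joints'].round(2),tip(),s['force'])
print(rel([.6258-.032*.602,.0776-.032*.799,.012],37,45))
for n in("side","top"): cv2.imwrite(f"pics/{n}2.png",get_image(n)[:,:,::-1])
E
```

```text
clock: 6.95
position: [0.4465, -0.1604, 0.1384]
ee_rot: [-2.348, -1.165, -0.972]
force: [-0.5, -0.2, -0.2]
width: 0.501
[ 0.86  0.76 -0.45  2.2  -1.31  0.49  1.14] [ 0.52227046 -0.05961599  0.01267505] [-0.47515858 -0.22479004 -0.17998733]
(array([98.5, -0.4, 99.5]), array([-0.0008, -0.0014, -0.0045]))
```

View pics/side2.png

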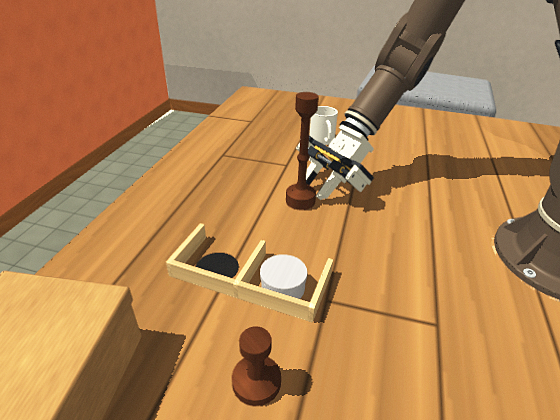

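View pics/top2.png

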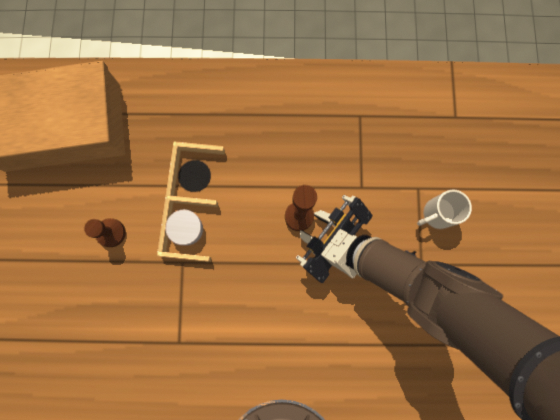

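The stick stands upright and has moved about 30 mm, with the foot seated against both fingers at about (300,217) in the top view. I'll keep pushing and watch the joints.

```bash
python3 -m pendant '[[[3,0,3,0,0,0,0],[6,0,6,0,0,0,0],[9,0,9,0,0,0,0],[12,0,12,0,0,0,0],[15,0,15,0,0,0,0],[18,0,18,0,0,0,0],[21,0,21,0,0,0,0],[24,0,24,0,0,0,0],[27,0,27,0,0,0,0],[30,0,30,0,0,0,0],[33,0,33,0,0,0,0],[36,0,36,0,0,0,0],[39,0,39,0,0,0,0],[39,0,39,0,0,0,0]]]'
python3 - <<'E'
from h import *
s=arm.observe();print(s['joints'].round(2),tip(),s['force'])
print(rel([.6258-.032*.602,.0776-.032*.799,.012],37,45))
E
```

```text
clock: 8.8
position: [0.4799, -0.1165, 0.1384]
ee_rot: [-2.348, -1.165, -0.972]
force: [0.3, -0.7, -0.8]
width: 0.502
[ 0.89  0.83 -0.66  2.18 -1.31  0.31  1.07] [ 0.55569389 -0.01574564  0.01273292] [ 0.27488668 -0.68723076 -0.80756148]
(array([59.5, -0.5, 60.5]), array([-0.0006, -0.0013, -0.0044]))
```

```bash
python3 -m pendant '[[[-10,0,-10,0,0,0,0],[-20,0,-20,0,0,0,0],[-30,0,-30,0,0,0,0],[-30,0,-30,0,0,0,0]]]'
python3 - <<'E'
from h import *
s=arm.observe();print(s['joints'].round(2),tip(),s['force'])
t=tip()
print(rel([.565,-.055,.014],20,40),rel([.57,-.06,.014],5,40))
E
```

```text
clock: 9.3
position: [0.4533, -0.1522, 0.1382]
ee_rot: [-2.352, -1.163, -0.971]
force: [0.4, 0.0, -1.2]
width: 0.5
[ 0.94  0.8  -0.6   2.19 -1.23  0.39  1.06] [ 0.52921533 -0.05185213  0.01222436] [ 0.3793431   0.00379221 -1.2029337 ]
(array([34.1, 63.9, 16.5]), array([ 0.2016, -0.0865, -0.2252])) (array([42.3, 98.1, 24.6]), array([ 0.3785, -0.0853, -0.4183]))
```

```bash
python3 -m pendant '[[[9,16,4,0.05,-0.02,-0.055,0],[17,32,8,0.1,-0.04,-0.11,0],[26,48,12,0.15,-0.065,-0.17,0],[34,64,16,0.2,-0.086,-0.225,0],[34,64,16,0.2,-0.086,-0.225,0]]]'
python3 - <<'E'
from h import *
s=arm.observe();print(s['joints'].round(2),tip(),s['force'])
print(rel([.565,-.055,.014],20,40),rel([.57,-.06,.014],5,40))
E
```

```text
clock: 9.93
position: [0.528, -0.1604, 0.1513]
ee_rot: [-2.153, -1.514, -0.789]
force: [-0.7, 0.5, -0.6]
width: 0.501
[ 0.65  0.76 -0.32  1.94 -0.82  0.68  0.77] [ 0.56738485 -0.05269261  0.01520124] [-0.74840367  0.46735438 -0.58907492]
(array([-2.7, -1.3, -1. ]), array([ 0.0011, -0.0018,  0.0047])) (array([-2.2, 34.8, -0.4]), array([ 0.1696, -0.0013, -0.1957]))
```

```bash
python3 -m pendant '[[[0,12,-3,0.06,0,-0.065,0],[-1,24,-3,0.115,0,-0.13,0],[-2,35,0,0.17,0,-0.195,0],[-2,35,0,0.17,0,-0.195,0]]]'
python3 - <<'E'
from h import *
s=arm.observe();print(s['joints'].round(2),tip(),s['force'])
print(rel([.57,-.06,.014],5,40))
for n in("side","top"): cv2.imwrite(f"pics/{n}3.png",get_image(n)[:,:,::-1])
E
```

```text
clock: 10.42
position: [0.5586, -0.1743, 0.149]
ee_rot: [-1.906, -1.738, -0.694]
force: [-0.2, 0.3, -0.7]
width: 0.499
[ 0.59  0.82 -0.27  1.78 -0.62  0.9   0.77] [ 0.56857268 -0.05981967  0.01304571] [-0.15154025  0.30419519 -0.68385882]
(array([ 1.2,  1.4, -0.8]), array([-0.0001, -0.0034, -0.0048]))
```

View pics/top3.png

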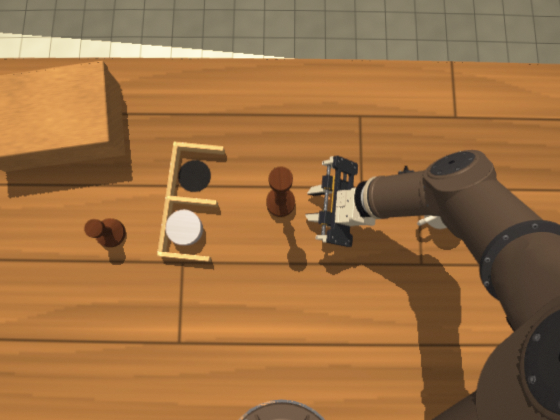

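View pics/side3.png

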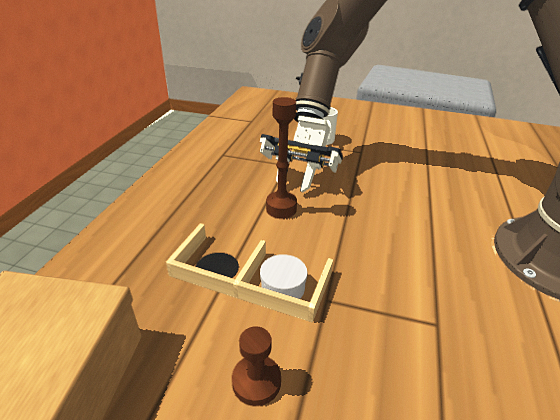

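```bash
python3 - <<'E'
from h import *
im=cv2.imread("pics/top3.png")[140:260,240:360]
cv2.imwrite("pics/top3z.png",cv2.resize(im,None,fx=5,fy=5,interpolation=cv2.INTER_CUBIC))
im=cv2.imread("pics/side3.png")[80:220,250:450]
cv2.imwrite("pics/side3z.png",cv2.resize(im,None,fx=4,fy=4,interpolation=cv2.INTER_CUBIC))
E
```

```text
(no output)
```

View pics/top3z.png

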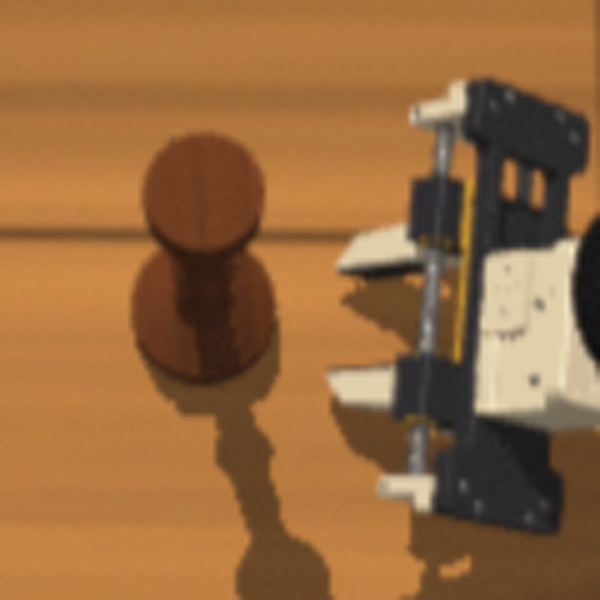

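View pics/side3z.png

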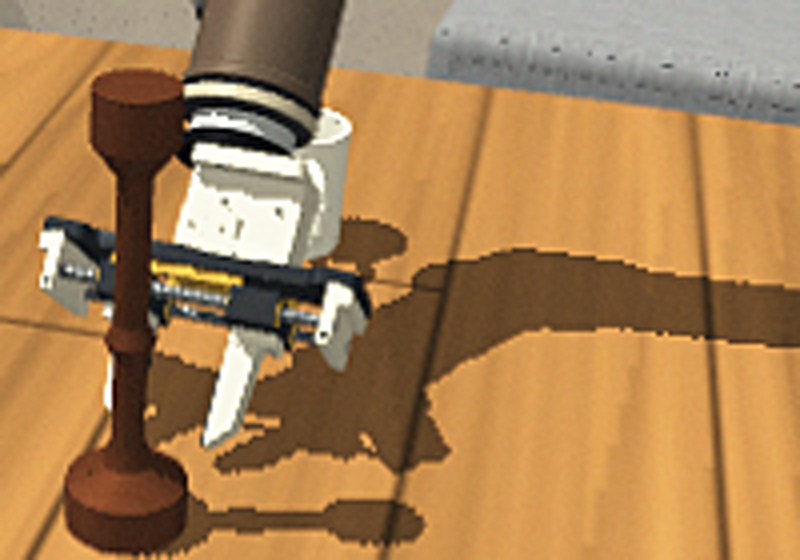

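```bash
python3 - <<'E'
from h import *
f=pt("top",(280.4,201.8),.028)[:2]; print("foot",f,"cup",pt("top",(280.4,178.2),.25)[:2])
print("side foot", pt("side",(250+126/4-.4,80+482/4-.4),.028)[:2])
t=np.array([.5557,-.0157]);h=np.array([.602,.799]);print((f-t)@h, (f-t)@[h[1],-h[0]])
M=np.array([.638,.217]);a=np.array([.087,.996]);l=np.array([.996,-.087])
print("bay",(f-M)@a,(f-M)@l)
w=M-.13*a; d=w-f; print("leg",d)
tp=np.append(f-.029*a,.013); print(tp,rel(tp-np.append(.02*a,0),5,40),rel(tp,5,40),rel(tp+np.append(d,0),5,40),rel(np.append(M-.029*a,.013),5,40))
E
```

```text
foot [0.57073271 0.00801769] cup [0.57267245 0.0083772 ]
side foot [0.5720104  0.01253048]
0.028000128979480024 -0.0022669146011574832
bay -0.21399863196534352 -0.04881675858210821
leg [0.05595729 0.07950231]
[ 0.56820971 -0.02086631  0.013     ] (array([14.8, -3.1, 12.4]), array([-0.0001, -0.0032, -0.0064])) (array([30.1, -3.2, 25.3]), array([-0.0001, -0.0032, -0.0064])) (array([94.7, 45.2, 79.5]), array([-0.0001, -0.0032, -0.0064])) (array([194. ,  44.6, 163.4]), array([-0.0001, -0.0032, -0.0064]))
```

```bash
python3 -m pendant '[[[7,-3,6,0,0,-0.006,-0.13],[15,-3,12,0,0,-0.006,-0.13],[20,-3,17,0,0,-0.006,-0.13],[24,-3,20,0,0,-0.006,-0.13],[28,-3,23,0,0,-0.006,-0.13],[32,-3,26,0,0,-0.006,-0.13],[35,-2,29,0,0,-0.006,-0.13],[39,1,33,0,0,-0.006,-0.13],[43,4,36,0,0,-0.006,-0.13],[47,7,39,0,0,-0.006,-0.13],[51,10,43,0,0,-0.006,-0.13],[55,13,46,0,0,-0.006,-0.13],[59,16,49,0,0,-0.006,-0.13],[63,19,53,0,0,-0.006,-0.13],[65,20,54,0,0,-0.006,-0.13],[65,20,54,0,0,-0.006,-0.13]]]'
python3 - <<'E'
from h import *
s=arm.observe();print(s['joints'].round(2),tip(),s['force'])
for n in("side","top"): cv2.imwrite(f"pics/{n}4.png",get_image(n)[:,:,::-1])
im=cv2.imread("pics/top4.png")[120:260,150:350]
cv2.imwrite("pics/top4z.png",cv2.resize(im,None,fx=4,fy=4,interpolation=cv2.INTER_CUBIC))
M=np.array([.638,.217]);a=np.array([.087,.996])
print(rel(np.append(M-.13*a-.025*a,.013),5,40))
E
```

```text
clock: 12.52
position: [0.5865, -0.0918, 0.1501]
ee_rot: [-1.901, -1.747, -0.695]
force: [0.3, 0.3, -0.8]
width: 0.564
[ 0.48  0.81 -0.31  1.8  -0.68  0.8   0.7 ] [0.59629935 0.02251625 0.01401816] [ 0.27995362  0.27867291 -0.81170417]
(array([32.2, 24.6, 28.3]), array([-0.0009, -0.0023,  0.0026]))
```

View pics/side4.png

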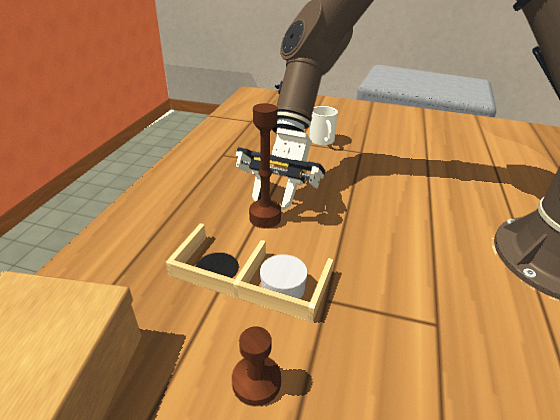

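View pics/top4z.png

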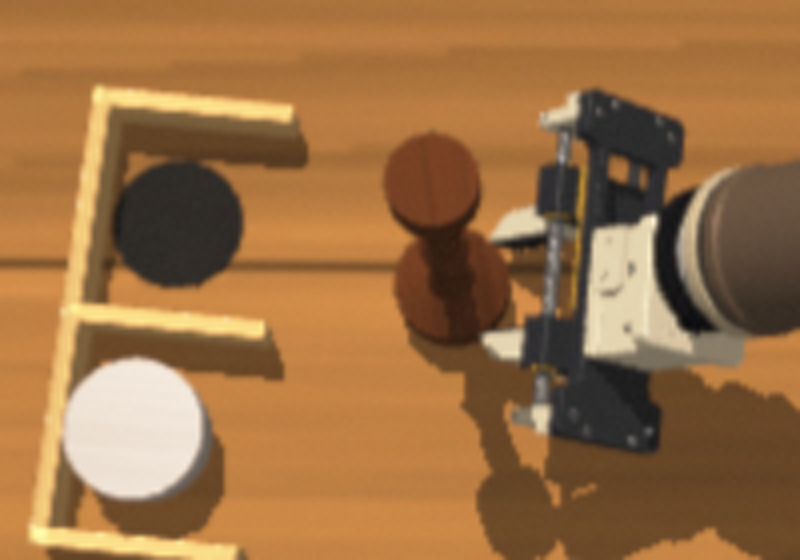

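```bash
python3 -m pendant '[[[4,3,3.5,0,0,0,-0.13],[8,6,7,0,0,0,-0.13],[12,9,10.5,0,0,0,-0.13],[16,12,14,0,0,0,-0.13],[20,15,17.5,0,0,0,-0.13],[24,18,21,0,0,0,-0.13],[28,21,24.5,0,0,0,-0.13],[32,24,28,0,0,0.002,-0.13],[32,24,28,0,0,0.002,-0.13]]]'
python3 - <<'E'
from h import *
s=arm.observe();print(s['joints'].round(2),tip(),s['force'])
for n in("side","top"): cv2.imwrite(f"pics/{n}5.png",get_image(n)[:,:,::-1])
im=cv2.imread("pics/top5.png")[120:260,150:350]
cv2.imwrite("pics/top5z.png",cv2.resize(im,None,fx=4,fy=4,interpolation=cv2.INTER_CUBIC))
M=np.array([.638,.217]);a=np.array([.087,.996])
print(rel(np.append(M-.13*a-.025*a,.013),5,40))
print(rel(np.append(M-.025*a,.013),5,40))
E
```

```text
clock: 13.75
position: [0.6142, -0.051, 0.1496]
ee_rot: [-1.902, -1.745, -0.695]
force: [-0.3, -0.8, 1.7]
width: 0.565
[ 0.41  0.83 -0.31  1.76 -0.69  0.78  0.65] [0.62407829 0.06331877 0.01351472] [-0.26435536 -0.77665688  1.67215092]
(array([-0.1,  0.4,  0.1]), array([-0.0008, -0.0025,  0.001 ]))
(array([99.2,  0.6, 83.9]), array([-0.0008, -0.0025,  0.001 ]))
```

View pics/top5z.png

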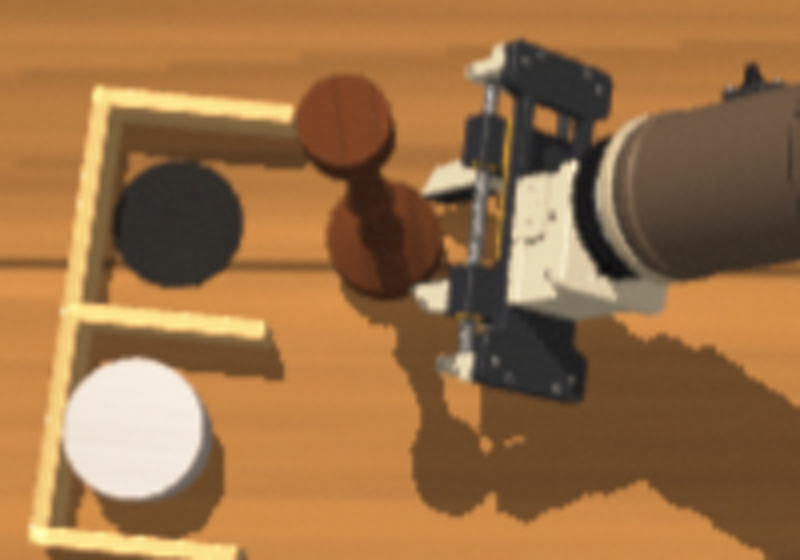

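```bash
python3 - <<'E'
from h import *
f=pt("top",(245.6,180.1),.028)[:2]
M=np.array([.638,.217]);a=np.array([.087,.996]);l=np.array([.996,-.087])
print(f,pt("top",(150+343/4-.4,120+124/4-.4),.25)[:2],"bay",(f-M)@a,(f-M)@l,"off",(f-tip()[:2])@a,(f-tip()[:2])@l)
E
```

```text
[0.62144195 0.08996173] [0.62320799 0.09068917] bay -0.12797067148409375 -0.005439483097536932 off 0.026551948530410444 -0.0048724799566334425
```

```bash
python3 -m pendant '[[[4,1,3.4,0,0,0,-0.13],[8,2,6.7,0,0,0,-0.13],[12,3,10,0,0,0,-0.13],[16,4,13.4,0,0,0,-0.13],[20,5,16.8,0,0,0,-0.13],[24,5,20.1,0,0,0,-0.13],[28,5,23.5,0,0,0,-0.13],[32,5,26.8,0,0,0,-0.13],[36,5,30.2,0,0,0,-0.13],[40,5,33.6,0,0,0,-0.13],[40,5,33.6,0,0,0,-0.13]]]'
python3 - <<'E'
from h import *
s=arm.observe();print(s['joints'].round(2),tip(),s['force'])
for n in("side","top"): cv2.imwrite(f"pics/{n}6.png",get_image(n)[:,:,::-1])
im=cv2.imread("pics/top6.png")[120:260,150:350]
cv2.imwrite("pics/top6z.png",cv2.resize(im,None,fx=4,fy=4,interpolation=cv2.INTER_CUBIC))
M=np.array([.638,.217]);a=np.array([.087,.996])
print(rel(np.append(M-.0265*a,.013),5,40))
E
```

```text
clock: 15.22
position: [0.6232, 0.0007, 0.1494]
ee_rot: [-1.901, -1.745, -0.694]
force: [0.2, 0.3, -0.2]
width: 0.565
[ 0.34  0.83 -0.34  1.77 -0.72  0.72  0.61] [0.63291721 0.11505988 0.01337851] [ 0.15529043  0.30580963 -0.22849081]
(array([58.2, -4. , 49.2]), array([-0.0017, -0.0026,  0.0008]))
```

View pics/top6z.png

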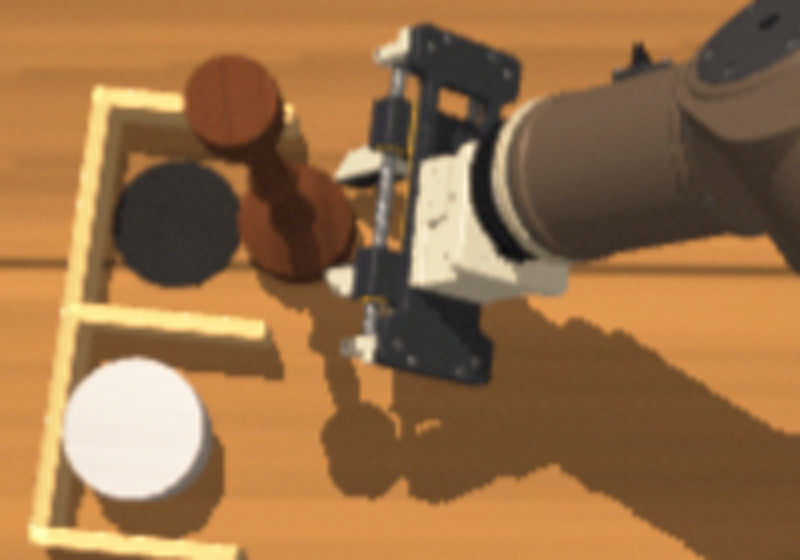

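View pics/side6.png

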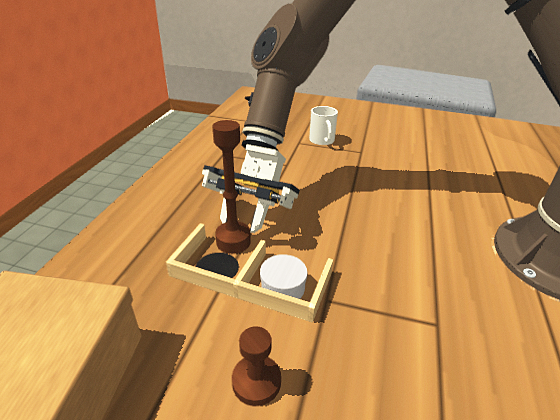

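```bash
python3 - <<'E'
from h import *
f=pt("top",(224.1,176.1),.028)[:2]
M=np.array([.638,.217]);a=np.array([.087,.996]);l=np.array([.996,-.087])
print(f,pt("top",(150+232/4-.4,120+105/4-.4),.25)[:2],"bay",(f-M)@a,(f-M)@l,"off",(f-tip()[:2])@a,(f-tip()[:2])@l)
E
```

```text
[0.63051516 0.14058963] [0.6316754  0.14146999] bay -0.0767559121095292 -0.0008072006648819274 off 0.025536980191043734 -0.00466082834900051
```

```bash
python3 -m pendant '[[[4,0,3.4,0,0,0,-0.13],[8,0,6.7,0,0,0,-0.13],[12,0,10,0,0,0,-0.13],[16,0,13.4,0,0,0,-0.13],[20,0.5,16.8,0,0,0,-0.13],[24,1,20.1,0,0,0,-0.13],[28,1,23.5,0,0,0,-0.13],[32,1,26.8,0,0,0,-0.13],[36,1,30.2,0,0,0,-0.13],[40,1,33.6,0,0,0,-0.13],[44,1,37,0,0,0,-0.13],[48,1,40.3,0,0,0,-0.13],[51,1,42.8,0,0,0,-0.13],[53,1,44.5,0,0,0,-0.13],[53,1,44.5,0,0,0,-0.13]]]'
python3 - <<'E'
from h import *
s=arm.observe();print(s['joints'].round(2),tip(),s['force'])
for n in("side","top"): cv2.imwrite(f"pics/{n}7.png",get_image(n)[:,:,::-1])
im=cv2.imread("pics/top7.png")[120:260,150:350]
cv2.imwrite("pics/top7z.png",cv2.resize(im,None,fx=4,fy=4,interpolation=cv2.INTER_CUBIC))
E
```

```text
clock: 17.2
position: [0.6302, 0.0691, 0.1496]
ee_rot: [-1.902, -1.745, -0.694]
force: [0.5, -0.7, -0.4]
width: 0.563
[ 0.24  0.83 -0.36  1.78 -0.76  0.65  0.55] [0.639918   0.18335877 0.01345904] [ 0.47187218 -0.65611142 -0.35979872]
```

View pics/top7z.png

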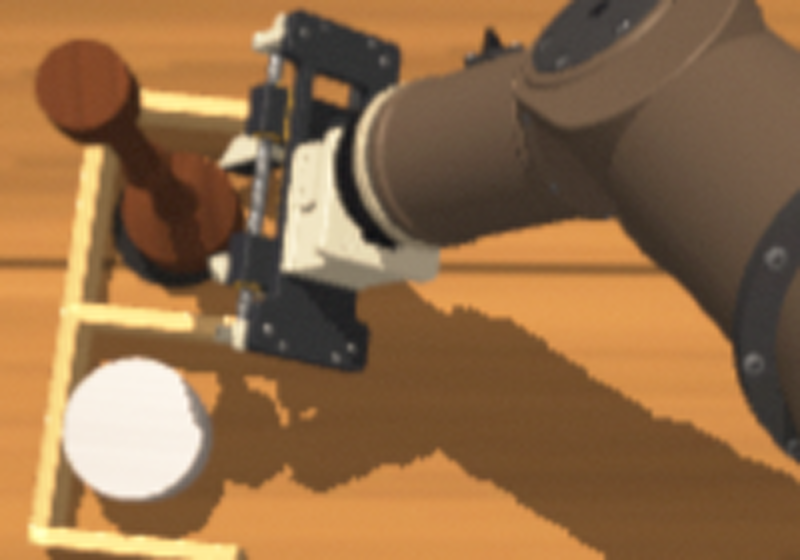

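View pics/side7.png

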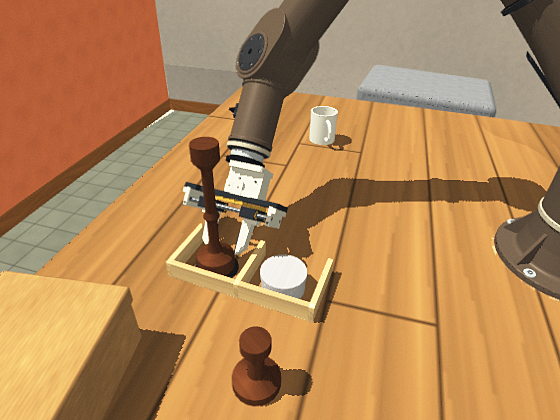

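```bash
python3 - <<'E'
from h import *
f=pt("top",(150+45-.4,120+214.5/4-.4),.028)[:2]
M=np.array([.638,.217]);a=np.array([.087,.996]);l=np.array([.996,-.087])
print(f,pt("top",(150+84.5/4-.4,120+90.5/4-.4),.25)[:2],"bay",(f-M)@a,(f-M)@l,"off",(f-tip()[:2])@a,(f-tip()[:2])@l)
E
```

```text
[0.63673306 0.21013804] [0.63794294 0.20915116] bay -0.006944736876365349 -0.0006648825181534305 off 0.026482669063334824 -0.005498102429732468
```

Next, the last 7 mm, pushed slowly, followed by a straight retreat.

```bash
python3 -m pendant '[[[1.5,0,1.3,0,0,0,-0.13],[3,0,2.5,0,0,0,-0.13],[4.2,0,3.6,0,0,0,-0.13],[5.4,0,4.5,0,0,0,-0.13],[5.4,0,4.5,0,0,0,-0.13],[2,0,1.7,0,0,0,-0.13],[-4,0,-3.4,0,0,0,-0.13],[-14,0,-11.7,0,0,0,-0.13],[-29,0,-24.3,0,0,0,-0.13],[-44,0,-37,0,0,0,-0.13],[-64,0,-53.7,0,0,0,-0.13],[-84,0,-70.5,0,0,0,-0.13],[-84,0,-70.5,0,0,0,-0.13]]]'
python3 - <<'E'
from h import *
s=arm.observe();print(tip(),s['force'])
for n in("side","top"): cv2.imwrite(f"pics/{n}8.png",get_image(n)[:,:,::-1])
im=cv2.imread("pics/top8.png")[120:260,150:350]
cv2.imwrite("pics/top8z.png",cv2.resize(im,None,fx=4,fy=4,interpolation=cv2.INTER_CUBIC))
im=cv2.imread("pics/side8.png")[120:320,150:350]
cv2.imwrite("pics/side8z.png",cv2.resize(im,None,fx=3,fy=3,interpolation=cv2.INTER_CUBIC))
E
```

```text
clock: 18.92
position: [0.6208, -0.0449, 0.1489]
ee_rot: [-1.909, -1.742, -0.694]
force: [1.2, -0.5, -0.1]
width: 0.564
[0.6311274  0.06892185 0.01242907] [ 1.1581267  -0.45285361 -0.1132788 ]
```

View pics/top8z.png

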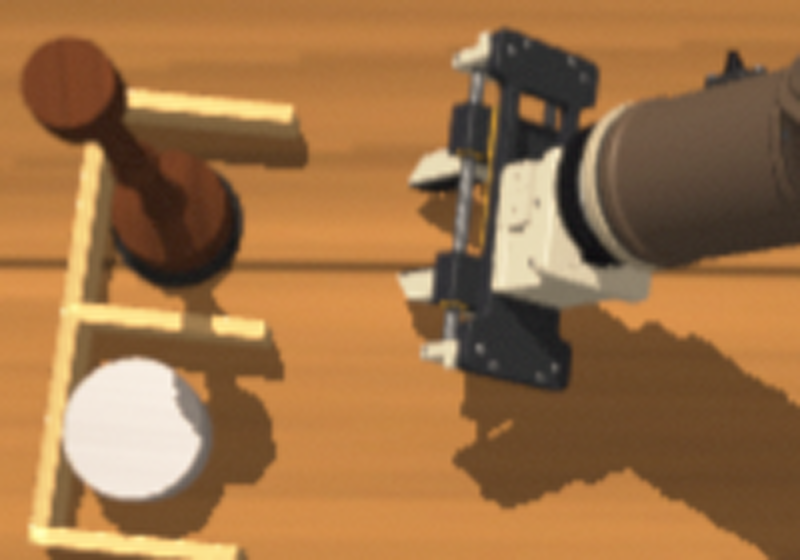

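View pics/side8z.png

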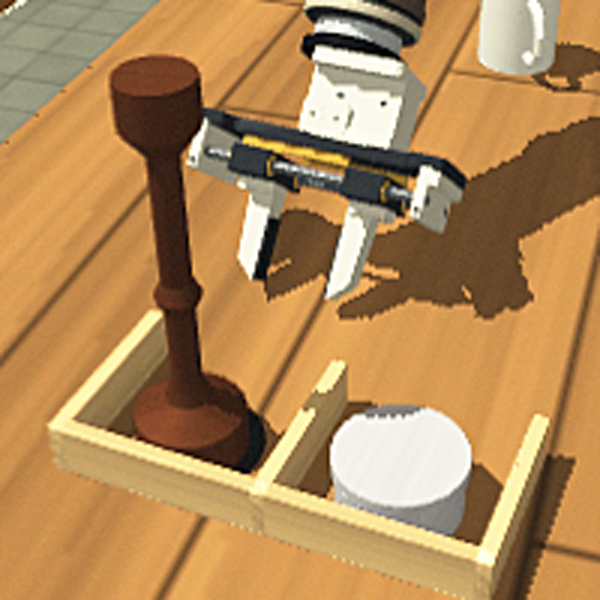

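```bash
python3 - <<'E'
from h import *
f=pt("top",(150+169.5/4-.4,120+214.5/4-.4),.028)[:2]
M=np.array([.638,.217]);a=np.array([.087,.996]);l=np.array([.996,-.087])
print(f,pt("top",(150+71/4-.4,120+88/4-.4),.25)[:2],"bay",(f-M)@a,(f-M)@l)
for n,bx in(("top",[("tin",160,205,45,45),("short",80,215,50,35),("mug",440,185,35,45)]),("side",[("tin",255,250,55,45),("short",225,320,60,90),("mug",325,105,18,40)])):
    A=cv2.imread(f"pics/{n}0.png").astype(int);B=cv2.imread(f"pics/{n}8.png").astype(int)
    for nm,x,y,w,h in bx: print(n,nm,(abs(A-B).max(2)[y:y+h,x:x+w]>40).sum())
E
```

```text
[0.63667129 0.21631368] [0.63907984 0.21540162] bay -0.0007991706276719358 -0.0012636825568997532
top tin 90
top short 0
top mug 963
side tin 95
side short 0
side mug 9
```

View pics/side8.png

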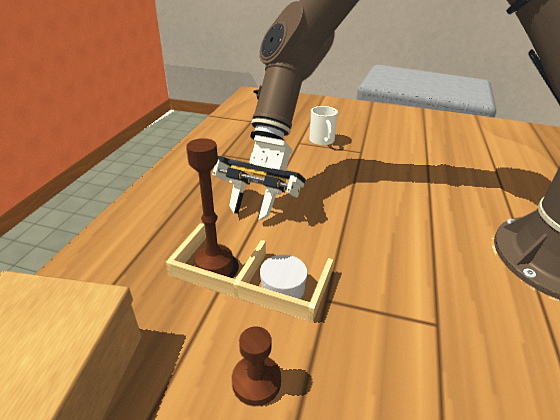

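```bash
python3 -c "
from cell import arm
print(arm.sign_off(), arm.observe()['clock'])"
```

```text
the job is handed in; nothing more can be done
the job is handed in; nothing more can be done
```

The tall candlestick now stands on the mat in the free bay. I pushed it low on its foot with the two tilted, half-open fingers, in three pushes, and saw it upright in every picture. I then backed the fingers about 100 mm clear and handed the job in shortly after 19 s.

- **Position:** the last top view puts the foot within about 2 mm of the mat's centre. The cup lies above the foot to within about 3 mm. The two cameras differed by up to about 10 mm on some earlier readings, so I relied on the top view, which agreed with the rack's geometry.
- **Other objects:** the tin shows only changes that look like the candlestick's shadow, and the short candlestick is unchanged in both views. In the last top view the arm hides the mug, so I checked it only in the side view, where it is unchanged.
- **Forces:** the wrist force was under 2 N each time I read it, but I did not read it continuously.
- **Change of plan:** I broke off the first diagonal push early because a joint was nearing its limit. I finished the sideways shift with the gripper turned along the bay.

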